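# Fill the tape tube to the red line

## Task

Stock the slotted white tube with tape rolls until the top of the stack is level with the red line: the two narrow green rolls, lying flat one on the other, do it. Lower each one in from above rather than letting it fall from a height, and leave the wide orange roll where it lies.

Things in the scene. Friction and masses are not known exactly. Their poses are not given: they have to be found in the camera images.
- tape_tube: Fixed white upright tube, open on top, on a grey foot 88 mm across and 6 mm thick (inner floor 6 mm above the desk). Inside diameter 62 mm, wall 4 mm, rim 56 mm above the desk. Origin on its axis at desk level, z up. Its wall is two quarter shells: two slots about 44 mm wide, toward its own +y and -y, run from foot through rim: fingers holding a roll can go down through them. Starts empty.
- tube_line (a point): Centre of the tube at the height of the red line, which runs round the wall inside and out: 46 mm above the desk, 40 mm above the inner floor, 10 mm below the rim.
- roll_1: Narrow green roll of tape with a cardboard core, lying flat on the desk: outer diameter 48 mm, 20 mm high, 26 mm hole, about 60 g, rigid. Origin at its centre, 10 mm above its underside; z is the axis of the roll.
- roll_2: The second narrow green roll, the same as roll_1.
- wide_roll: Wide orange roll of tape, lying flat on the desk: outer diameter 48 mm, 30 mm high. Origin at its centre. Not to be used: with a green roll it would pass the line, alone it stays below it.
Mind the look-alikes: they are no part of the job. Leave any black, grey or purple look-alike of the roll_2 alone.

How it is judged:
On the way:
1. one narrow green roll lies flat on the floor of the tube (((horizontal distance between roll_1 and tape_tube below 0.015 m and angle between the z axis of roll_1 and the z axis of tape_tube, either way round below 0.175 rad and z of roll_1 in the frame of tape_tube between 0.01 and 0.022 m and linear speed of roll_1 below 0.03 m/s) or (horizontal distance between roll_2 and tape_tube below 0.015 m and angle between the z axis of roll_2 and the z axis of tape_tube, either way round below 0.175 rad and z of roll_2 in the frame of tape_tube between 0.01 and 0.022 m and linear speed of roll_2 below 0.03 m/s))), for 0.2 s.
At the end, for the whole second after the job is handed in: Both green rolls are inside the tube (axes within 15 mm of the tube's axis), each flat to within 10 degrees, one on the other, with the top of the upper one within 6 mm of the red line; both at rest (((horizontal distance between each of roll_1, roll_2 and tape_tube below 0.015 m and angle between the z axis of each of roll_1, roll_2 and the z axis of tape_tube, either way round below 0.175 rad and z of roll_1 in the frame of tape_tube between 0.01 and 0.022 m and linear speed of each of roll_1, roll_2 below 0.03 m/s and z of roll_2 in the frame of tape_tube between 0.03 and 0.042 m) or (horizontal distance between each of roll_2, roll_1 and tape_tube below 0.015 m and angle between the z axis of each of roll_2, roll_1 and the z axis of tape_tube, either way round below 0.175 rad and z of roll_2 in the frame of tape_tube between 0.01 and 0.022 m and linear speed of each of roll_2, roll_1 below 0.03 m/s and z of roll_1 in the frame of tape_tube between 0.03 and 0.042 m))); the robot touches nothing.
It fails at once if the wide orange roll is moved more than 30 mm (distance of wide_roll from where it was at the start of the episode above 0.03 m).
It fails at once if roll_1 falls into the tube from a height (faster than 1.2 m/s inside it) (horizontal distance between roll_1 and tape_tube below 0.03 m and z of roll_1 in the frame of tape_tube below 0.06 m and linear speed of roll_1 above 1.2 m/s).
It fails at once if roll_2 falls into the tube from a height (faster than 1.2 m/s inside it) (horizontal distance between roll_2 and tape_tube below 0.03 m and z of roll_2 in the frame of tape_tube below 0.06 m and linear speed of roll_2 above 1.2 m/s).
It also fails if it takes over 58 s, if anything falls off the work surface, if the arm or the gripper's body presses on something with over 40 N, if the wrist force passes 120 N, or if a joint passes its speed limit or range.

## Robot

A 6-joint arm with a two-finger parallel gripper is mounted at the origin on a cart in front of the work surface, level with it; the furniture and walls round the work are solid. World frame = base frame: x ahead of the robot, y to its left, z up, the work surface at z = 0. Lengths are in m, angles in rad, forces in N, time in s.
With the tool pointing down it reaches from about 0.25 to 0.775 m from the base axis. Payload 4 kg.
Tool frame: the origin (TCP) lies midway between the tips of the shut fingers; the grasp point (between the pads) lies robot.tcp_to_grasp behind it (robot.tcp_to_grasp is the distance from the TCP to the grasp point, in m); y points along the fingers, x is the direction in which the jaws open and shut, and the axes are right-handed (so a half turn about y gives the same grasp; the last joint's range is limited). The gripper opens to 94 mm and grips with 3 to 60 N. Pads are 16 mm wide; open, the fingers measure 119 mm over their backs; the gripper's body (75 mm by 177 mm) begins 78 mm behind the grasp point.
Start: joints at [-1.448, 0.087, 1.371, -0, 1.684, -0.103], TCP at [0.123, -0.536, 0.206] pointing down, gripper open.
Joint ranges: [-3.1, 3.1], [-0.76, 2.03], [0.27, 2.55], [-1.08, 4.22], [0.17, 2.65], [-2.57, 2.57]. Speed limits (rad/s): [2.79, 2.79, 3.14, 3.14, 3.14, 3.14].

## Interface

Orientations are given as [roll, pitch, yaw] about the fixed x, y, z axes, in that order (R = Rz(yaw) Ry(pitch) Rx(roll)).
In Python, from bench import robot gives the robot as it stands.
- The arm moves only by the tool arm_command, never from a script. Its argument "series" is text: rows parted by semicolons, each of 7 numbers parted by spaces: the turn, a rotation vector about the tool's x, y, z in rad, then the shift along the tool's x, y, z in m, then the finger opening in m, from 0 to 0.094. A call has 1 to 12 rows; each row shifts and turns the pose as measured when the row begins, along the tool's axes as they then stand; what a row does not reach is not made up. A row lasts 1/10 s, in which the tool goes at most 50 mm and 8.59 degrees, less where a joint would pass 70% of its speed; a pose out of reach is approached as far as the arm can. A call with a gripper value outside its range is refused whole. The fingers move at their own pace and stop on an object; the grip force is fixed at half the most. Time passes only in rows, so rows that do not move let the fingers close. It gives the time, the measured TCP pose, the force and the opening at its end, in the units of the state.
- robot.get_obs(): the state, without advancing time (a new reading comes with each control period).
- robot.snapshot(name): name is "scene" or "top" or "wrist"; returns the picture (384x512x3 uint8, blue, green, red); there is no depth.
- robot.camera_params(name): a dict with "fx", "fy", "cx", "cy" (pixels), "extrinsics" (4x4, takes a point from camera to world coordinates). Camera axes: x right, y up, looking along -z (the intrinsics and any distortion apply to the point x, -y, -z); pixel columns grow to the right and rows downward; lengths in m; the calibration is good to about 2 mm. A picture is of the moment at which its call begins: read the wrist's pose just before it. camera_params takes no time and is no camera call; for the wrist camera it gives the pose at the moment of the call.
- robot.close_job(): hands the job in, once; it reports no verdict.
Trained networks look in the newest picture that a camera, given by its name, has taken for a name from the list of things; names that differ only in an ending like _2 or _b are one class to them, and where a whole thing is asked for, a point or a joint stands for the part that bears it (a point fixed in the world has none). Each returns a list of dicts, best first, with "score" (0 to 1); they miss things now and then, are a little off and sometimes report something else, mostly with a low value. They report only what shows in the picture. A call takes as long as a camera call. They do not tell look-alikes from the thing itself.
- robot.spot_in(camera, target): "centre" ([x, y, z] in m, in the coordinates of the camera as it stood for that picture, good to about 4 mm: the middle of the surface that is visible of it).
The state is a dict: "time": time; "joint_positions": joint angles; "qvel": joint speeds; "joint_torque": joint torques, N m; "tool_pos": TCP position; "ee_rot": TCP orientation; "wrist_force": force on the tool from outside, world axes, zero at the start; "wrist_torque": the same for the moment, N m; "width": finger opening in m.
Only numpy, scipy, OpenCV 4.12 (cv2) and the standard library are available. Lean on these libraries where they do the work, as an engineer would, in place of code of your own. Each camera call takes 0.05 s, during which the arm holds its last target.

## Working session

There is one attempt and no reset: what is moved stays moved. The work goes in short steps, Python scripts to look and compute and a tool call to move; the robot and the scene stay as the last step left them, time stands still between calls to the robot, and variables do not carry over. Pictures are saved under pics/ and viewed, and the job is handed in when it is done.

Besides the shell and the picture viewer there is one more tool, called as name(argument=value, ...), one argument or row to a line, values as JSON. arm_command: Moves the arm, as the interface text tells. Its arguments: {"type":"object","properties":{"series":{"type":"string"}},"required":["series"]}

```bash
mkdir -p pics; ls; python3 - <<'E'
from bench import robot
import cv2
o=robot.get_obs(); print(o); print(robot.tcp_to_grasp)
for n in ("scene","top","wrist"):
    im=robot.snapshot(n); cv2.imwrite(f"pics/{n}0.png",im)
    p=robot.camera_params(n); print(n,p)
E
```

```text
pics
{'time': 0.0, 'joint_positions': array([-1.44810457e+00,  8.79303372e-02,  1.37219182e+00, -1.17178126e-05,
        1.68358185e+00, -1.03099770e-01]), 'qvel': array([-1.09679913e-03, -5.08457828e-04,  9.64256562e-05,  9.76587176e-04,
       -8.75340784e-04,  1.56320868e-03]), 'joint_torque': array([-4.17689935e-04, -3.40176451e+01, -3.02432227e+01,  7.18298508e-02,
        3.29120317e-02, -1.85511258e-04]), 'tool_pos': array([ 0.12306002, -0.53551886,  0.20434932]), 'ee_rot': array([-1.57059062,  0.00210134, -1.34500589]), 'wrist_force': array([-0.21558175,  0.23894543,  0.75501567]), 'wrist_torque': array([-0.04212618, -0.04952031,  0.00583777]), 'width': 0.09390290031262581}
0.0188
scene {'fx': 401.9107941110927, 'fy': 401.9107941110927, 'cx': 257.4742841853842, 'cy': 191.95277076098068, 'extrinsics': array([[ 0.9145474 ,  0.23685952, -0.32787288,  0.21236857],
       [-0.40403307,  0.57300401, -0.71303835, -0.62327111],
       [ 0.01898255,  0.78457885,  0.6197384 ,  0.59817466],
       [ 0.        ,  0.        ,  0.        ,  1.        ]])}
top {'fx': 449.9733876901722, 'fy': 449.9733876901722, 'cx': 253.0530223447761, 'cy': 189.0266826533775, 'extrinsics': array([[ 0.01719184,  0.9828079 , -0.18382893,  0.34371888],
       [-0.99977529,  0.01461694, -0.01535305, -0.01251054],
       [-0.01240208,  0.18405157,  0.98283834,  0.99730835],
       [ 0.        ,  0.        ,  0.        ,  1.        ]])}
wrist {'fx': 289.0969495999558, 'fy': 289.0969495999558, 'cx': 255.50508406071233, 'cy': 189.33083944198776, 'extrinsics': array([[ 0.22266938,  0.93848738,  0.26393139,  0.19990099],
       [-0.97489315,  0.21471623,  0.05899403, -0.51799365],
       [-0.0013052 , -0.27044107,  0.96273565,  0.38381764],
       [ 0.        ,  0.        ,  0.        ,  1.        ]])}
```

View pics/scene0.png

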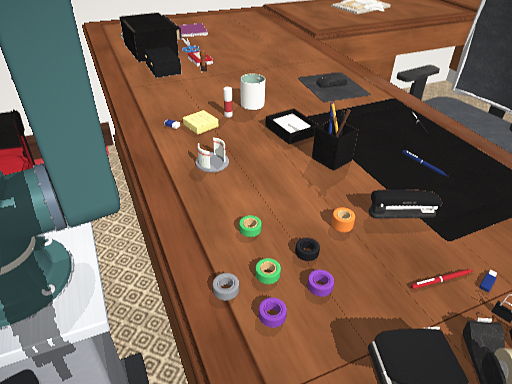

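View pics/top0.png

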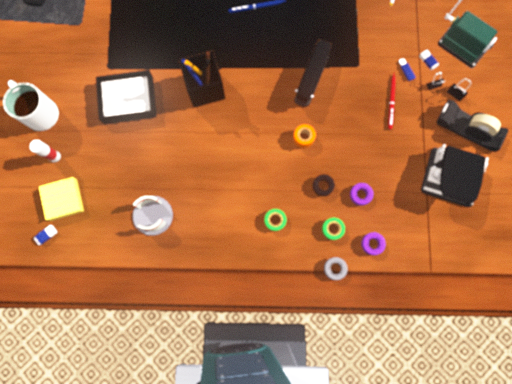

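View pics/wrist0.png

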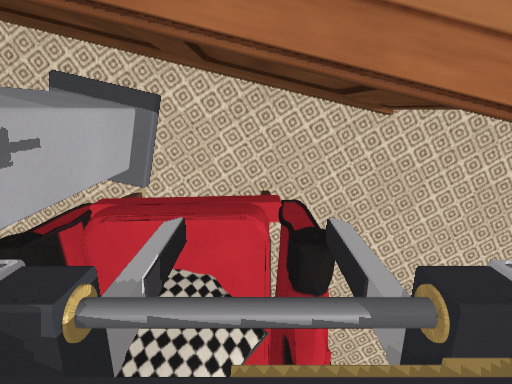

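The top picture holds the rolls:
- Green at (275,220) and (334,229). These are the targets.
- Purple at (362,194) and (374,244), black at (323,185), and grey at (336,268). These are look-alikes.
- Orange wide roll at (304,135), not to be used.

The tube is at about (152,215). I'll check the choice in a close crop and measure.

```bash
cat > h.py <<'E'
import numpy as np, cv2
def cam(p,px,z):
    E=p["extrinsics"]; 
    d=np.array([(px[0]-p["cx"])/p["fx"],-(px[1]-p["cy"])/p["fy"],-1.0]); w=E[:3,:3]@d; o=E[:3,3]
    return o+w*(z-o[2])/w[2]
def proj(p,X):
    E=p["extrinsics"]; c=E[:3,:3].T@(np.asarray(X)-E[:3,3]); c=c/-c[2]
    return np.array([p["cx"]+p["fx"]*c[0],p["cy"]-p["fy"]*c[1]])
E
python3 - <<'E'
import cv2,numpy as np
from bench import robot
from h import *
im=cv2.imread("pics/top0.png"); p=robot.camera_params("top")
hsv=cv2.cvtColor(im,cv2.COLOR_BGR2HSV)
m=cv2.inRange(hsv,(45,100,80),(80,255,255))
n,l,s,c=cv2.connectedComponentsWithStats(m)
for i in range(1,n):
    if s[i,4]>80: print("green",s[i],c[i],cam(p,c[i],0.018))
for px in [(304,135),(323,185),(362,194),(374,244),(336,268)]: print(px,cam(p,px,0.02))
a=cv2.resize(im[165:265,225:405],None,fx=4,fy=4); cv2.imwrite("pics/c1.png",a)
a=cv2.resize(im[175:255,105:200],None,fx=6,fy=6,interpolation=cv2.INTER_CUBIC); cv2.imwrite("pics/c2.png",a)
im=cv2.imread("pics/scene0.png")
a=cv2.resize(im[130:180,180:245],None,fx=8,fy=8,interpolation=cv2.INTER_CUBIC); cv2.imwrite("pics/c3.png",a)
for cname in("top","scene"):
  P=robot.camera_params(cname)
  for t in("tape_tube","roll_1","wide_roll"):
    for r in robot.spot_in(cname,t): print(cname,t,r["score"],(P["extrinsics"]@np.r_[r["centre"],1])[:3].round(4))
E
```

```text
green [471  22  25  23 195] [482.58974359  32.16923077] [ 0.91033616 -0.53079831  0.018     ]
green [264 209  23  22 200] [274.76  219.695] [ 0.45942322 -0.04581644  0.018     ]
green [322 218  23  22 219] [332.8173516  228.60273973] [ 0.44195691 -0.17209639  0.018     ]
(304, 135) [ 0.65228431 -0.11011369  0.02      ]
(323, 185) [ 0.53786078 -0.15161162  0.02      ]
(362, 194) [ 0.51895313 -0.23695656  0.02      ]
(374, 244) [ 0.40997371 -0.25973944  0.02      ]
(336, 268) [ 0.35765551 -0.17725616  0.02      ]
top tape_tube 0.7 [0.4657 0.2214 0.0057]
top roll_1 0.83 [ 0.5364 -0.151   0.0222]
top roll_1 0.77 [ 0.4388 -0.1721  0.0229]
top roll_1 0.75 [ 0.3516 -0.1763  0.0244]
top roll_1 0.74 [ 0.46  -0.047  0.022]
top roll_1 0.68 [ 0.5225 -0.2344  0.0196]
top roll_1 0.59 [ 0.4073 -0.2609  0.0209]
top wide_roll 0.66 [ 0.6483 -0.1115  0.0279]
scene tape_tube 0.88 [0.4725 0.2142 0.0132]
scene roll_1 0.86 [ 0.3556 -0.1838  0.0192]
scene roll_1 0.77 [ 0.442  -0.1766  0.0208]
scene roll_1 0.74 [ 0.4096 -0.2618  0.0251]
scene roll_1 0.71 [ 0.4582 -0.0561  0.0213]
scene roll_1 0.69 [ 0.5177 -0.2374  0.0195]
scene roll_1 0.64 [ 0.5394 -0.1587  0.0224]
scene wide_roll 0.68 [ 0.6472 -0.1147  0.0258]
```

View pics/c1.png

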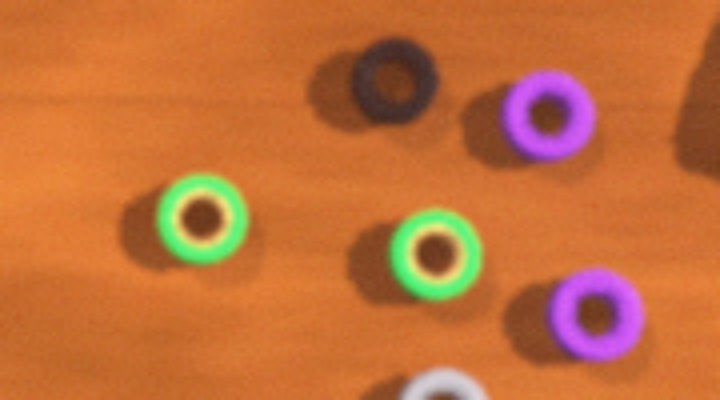

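View pics/c2.png

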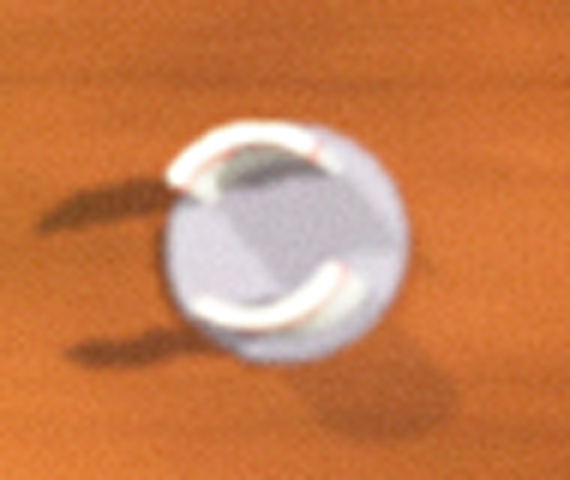

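View pics/c3.png

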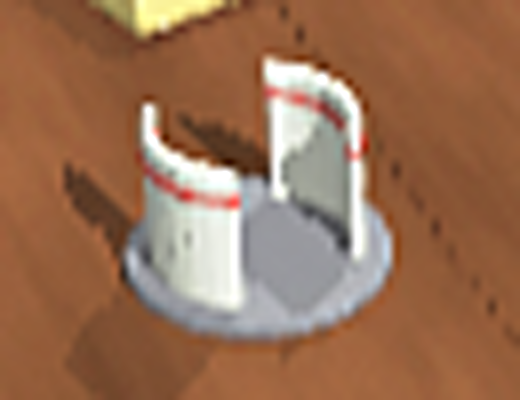

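The crop shows both rolls at (275,220) and (333,229) are green with a cream core. The purple, black and grey rolls are separate from them. Next I'll fit the tube's centre and yaw.

```bash
cat > fit.py <<'E'
import cv2,numpy as np
from bench import robot
from h import *
from scipy.optimize import minimize
P={n:robot.camera_params(n) for n in("top","scene")}
I={n:cv2.imread(f"pics/{n}0.png") for n in P}
# foot: low-saturation blob near the tube (top view)
for n,(x0,y0,x1,y1) in {"top":(120,185,185,245),"scene":(185,130,240,178)}.items():
    hsv=cv2.cvtColor(I[n],cv2.COLOR_BGR2HSV); m=np.zeros(hsv.shape[:2],np.uint8)
    m[y0:y1,x0:x1]=(hsv[y0:y1,x0:x1,1]<70)*255
    k,l,s,c=cv2.connectedComponentsWithStats(m); i=1+np.argmax(s[1:,4]); P[n]["mask"]=(l==i); print(n,s[i],c[i])
Z=np.linspace
def render(n,x,y,th):
    sc=4;p=P[n];h,w=I[n].shape[:2];out=np.zeros((h*sc,w*sc),np.uint8)
    def poly(pts): 
        q=np.array([proj(p,q) for q in pts]); cv2.fillConvexPoly(out,cv2.convexHull(((q+.5)*sc).astype(np.int32)),255)
    a=Z(0,2*np.pi,48)
    poly([(x+.044*np.cos(t),y+.044*np.sin(t),z) for t in a for z in(0,.006)])
    for c in(0,np.pi):
        A=Z(c-np.pi/4,c+np.pi/4,10)+th
        for u,v in zip(A[:-1],A[1:]): poly([(x+r*np.cos(t),y+r*np.sin(t),z) for t in(u,v) for r in(.031,.035) for z in(.006,.056)])
    return cv2.resize(out,(w,h),interpolation=cv2.INTER_AREA)/255.
def cost(v,ns):
    return sum(np.abs(render(n,v[0]/100,v[1]/100,v[2])-P[n]["mask"]).sum() for n in ns)
for ns in (["top"],["scene"],["top","scene"]):
    best=min((minimize(cost,[46.4,21.5,t],args=(ns,),method="Nelder-Mead",options=dict(initial_simplex=[[46.4,21.5,t],[47.2,21.5,t],[46.4,22.3,t],[46.4,21.5,t+.2]])) for t in(-.5,-.1,.2,.5)),key=lambda r:r.fun)
    print(ns,best.x,best.fun)
v=best.x
for n,(x0,y0,x1,y1) in {"top":(110,180,195,250),"scene":(175,125,250,180)}.items():
    r=(render(n,v[0]/100,v[1]/100,v[2])>.5).astype(np.uint8)
    a=cv2.resize(I[n][y0:y1,x0:x1],None,fx=7,fy=7,interpolation=cv2.INTER_CUBIC)
    for t,col in((v[2],(0,255,0)),):
      for c in(0,np.pi):
        for z in (.006,.056):
          for rr in (.031,.035):
            q=np.array([(proj(P[n],(v[0]/100+rr*np.cos(b+t+c),v[1]/100+rr*np.sin(b+t+c),z))+.5-[x0,y0])*7 for b in Z(-np.pi/4,np.pi/4,15)]).astype(np.int32)
            cv2.polylines(a,[q],False,col,1)
    cv2.imwrite(f"pics/fit_{n}.png",a)
E
python3 fit.py; python3 -c "
import cv2,numpy as np
a=cv2.imread('pics/fit_top.png');b=cv2.imread('pics/fit_scene.png');h=min(a.shape[0],b.shape[0])
cv2.imwrite('pics/fit.png',cv2.resize(np.vstack([a,cv2.copyMakeBorder(b,0,0,0,a.shape[1]-b.shape[1],0)]),None,fx=.66,fy=.66))"
```

```text
top [ 133  195   40   40 1287] [151.79020979 214.58352758]
scene [195 137  34  35 723] [212.48271093 157.87275242]
['top'] [46.75009833 22.6644233   0.3671474 ] 39.317647058823525
['scene'] [46.87120268 22.75476909  0.26825161] 75.69019607843137
['top', 'scene'] [46.81103492 22.66921946  0.2790347 ] 124.2705882352941
```

View pics/fit.png

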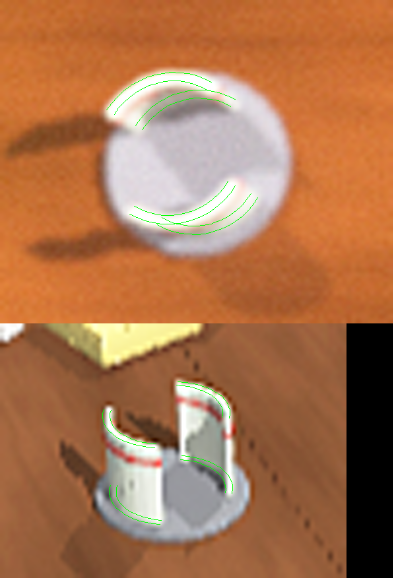

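The fit lines up in both views: tube at (0.468, 0.227), yaw about 0.28 rad. The jaws should therefore be at yaw about -1.29. I'll move toward the first green roll at (0.459,-0.046).

arm_command(
  series="0 -0.055 0 -0.033 0 0.036 0.094;0 0 0 -0.033 0 0.036 0.094;0 0 0 -0.033 0 0.036 0.094;0 0 0 -0.033 0 0.036 0.094;0 0 0 -0.033 0 0.036 0.094;0 0 0 -0.033 0 0.036 0.094;0 0 0 -0.033 0 0.036 0.094;0 0 0 -0.033 0 0.036 0.094;0 0 0 -0.033 0 0.036 0.094;0 0 0 -0.033 0 0.036 0.094",
)

```text
time: 1.45
tool_pos: [0.3841, -0.1143, 0.2052]
ee_rot: [-1.566, -0.004, -1.302]
wrist_force: [0.6, 0.3, -0.7]
width: 0.094
```

```bash
cat >> h.py <<'E'
def totool(robot,target,yaw=None):
    from scipy.spatial.transform import Rotation as Rn
    o=robot.get_obs(); R=Rn.from_euler("xyz",o["ee_rot"]).as_matrix()
    d=np.asarray(target)-o["tool_pos"]; print("pos",o["tool_pos"].round(4),"rot",o["ee_rot"].round(4),"w",round(o["width"],4),"F",o["wrist_force"].round(1),"t",o["time"])
    print("shift",(R.T@d).round(4))
    if yaw is not None: print("turn",Rn.from_matrix(R.T@Rn.from_euler("xyz",[-np.pi/2,0,yaw]).as_matrix()).as_rotvec().round(4))
def look(robot,name,tag):
    o=robot.get_obs(); p=robot.camera_params(name); im=robot.snapshot(name); cv2.imwrite(f"pics/{tag}.png",im)
    hsv=cv2.cvtColor(im,cv2.COLOR_BGR2HSV); m=cv2.inRange(hsv,(45,100,80),(80,255,255))
    n,l,s,c=cv2.connectedComponentsWithStats(m)
    for i in range(1,n):
        if s[i,4]>80: print("green",s[i],c[i].round(1),cam(p,c[i],.018).round(4))
    return im,p
E
python3 - <<'E'
from bench import robot
from h import *
look(robot,"wrist","w1")
totool(robot,(.459,-.046,.12),-1.29)
E
```

```text
green [198  77  41  42 718] [218.1  97.6] [ 0.4611 -0.0469  0.018 ]
green [293 121  39  38 672] [311.2 138.8] [ 0.4438 -0.171   0.018 ]
pos [ 0.3874 -0.107   0.2052] rot [-1.5609e+00  1.4000e-03 -1.2910e+00] w 0.094 F [1.1 3.  0.9] t 1.5
shift [-0.0387  0.0861  0.0848]
turn [-0.0099 -0.001  -0.0014]
```

View pics/w1.png

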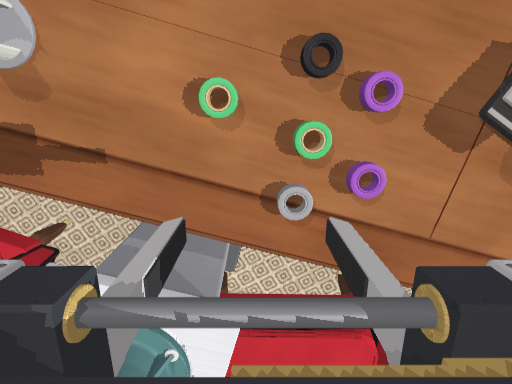

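The wrist view shows the green rolls at (218,98) and (311,139), within 2 mm of the top camera's estimate. I'll go above roll A.

arm_command(
  series="-0.005 0 0 -0.015 0.03 0.032 0.094;0 0 0 -0.015 0.03 0.032 0.094;0 0 0 -0.009 0.026 0.022 0.094;0 0 0 0 0 0 0.094;0 0 0 0 0 0 0.094",
)

```text
time: 2.0
tool_pos: [0.4623, -0.0423, 0.1224]
ee_rot: [-1.561, -0.004, -1.28]
wrist_force: [0.8, -0.3, 1.0]
width: 0.0937
```

```bash
python3 - <<'E'
from bench import robot
from h import *
look(robot,"wrist","w2")
totool(robot,(.460,-.0465,.003),-1.29)
E
```

```text
green [ 236  167   47   48 1020] [258.3 189. ] [ 0.4636 -0.0451  0.018 ]
green [348 214  42  43 609] [371.5 228.5] [ 0.4561 -0.1726  0.018 ]
pos [ 0.462  -0.0425  0.1223] rot [-1.5612 -0.004  -1.2811] w 0.0942 F [-0.9  0.4 -1.2] t 2.05
shift [ 0.0028  0.1193 -0.0042]
turn [-0.0096  0.0089  0.004 ]
```

View pics/w2.png

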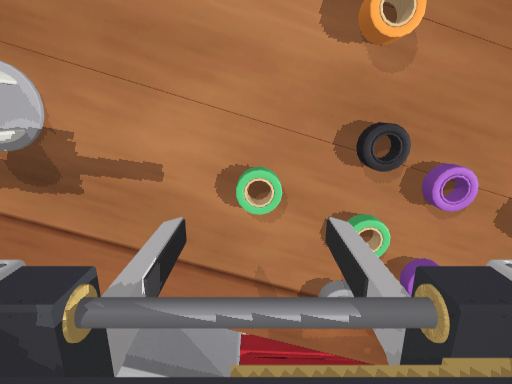

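Roll A sits at (258,189), centred between the fingers. I'll descend.

arm_command(
  series="-0.009 0 0 0.003 0.03 -0.002 0.08;0 0 0 0 0.03 0 0.08;0 0 0 0 0.03 0 0.08;0 0 0 0 0.015 0 0.08;0 0 0 0 0 0 0.08",
)

```text
time: 2.55
tool_pos: [0.4656, -0.0541, 0.0247]
ee_rot: [-1.555, -0.015, -1.29]
wrist_force: [0.4, 0.5, 0.5]
width: 0.0807
```

```bash
python3 - <<'E'
from bench import robot
from h import *
look(robot,"wrist","w3")
totool(robot,(.4615,-.0458,.003),-1.29)
E
```

```text
green [ 209  191   69   71 2258] [243. 224.] [ 0.4649 -0.0451  0.018 ]
green [370 255  47  31 644] [389.1 266.1] [ 0.4622 -0.1558  0.018 ]
pos [ 0.4665 -0.0543  0.0259] rot [-1.5532 -0.0162 -1.2898] w 0.0795 F [0.2 0.4 0.2] t 2.6
shift [-0.0099  0.0227 -0.0028]
turn [-0.0176  0.0004  0.0162]
```

View pics/w3.png

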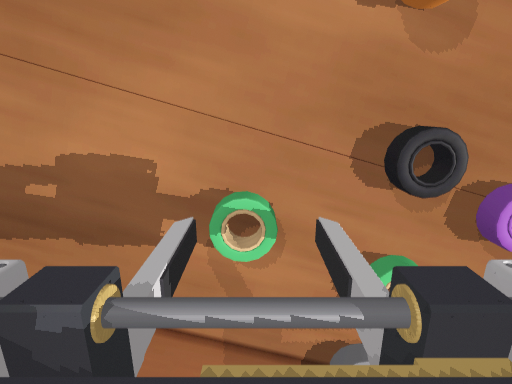

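arm_command(
  series="-0.017 0 0.016 -0.005 0 -0.001 0.08;0 0 0 -0.004 0.01 -0.001 0.08;0 0 0 0 0 0 0.08",
)

```text
time: 2.9
tool_pos: [0.4647, -0.0477, 0.0204]
ee_rot: [-1.564, -0.003, -1.292]
wrist_force: [-0.5, 0.4, 0.1]
width: 0.0799
```

```bash
python3 - <<'E'
from bench import robot
from h import *
totool(robot,(.4625,-.0455,.003),-1.29)
E
```

```text
pos [ 0.4647 -0.0477  0.0204] rot [-1.5637 -0.0033 -1.2923] w 0.0799 F [-0.5  0.4  0.1] t 2.9
shift [-0.0028  0.0174 -0.0016]
turn [-0.0071 -0.0022  0.0033]
```

arm_command(
  series="-0.007 0 0.003 -0.003 0.009 -0.002 0.08;0 0 0 0 0.009 0 0.08;0 0 0 0 0 0 0.08",
)

```text
time: 3.2
tool_pos: [0.4628, -0.0451, 0.0021]
ee_rot: [-1.569, -0.001, -1.291]
wrist_force: [-0.3, -0.2, -0.5]
width: 0.0802
```

```bash
python3 - <<'E'
from bench import robot
from h import *
totool(robot,(.4625,-.0455,.003),-1.29)
E
```

```text
pos [ 0.4628 -0.0451  0.0021] rot [-1.5690e+00 -1.3000e-03 -1.2914e+00] w 0.0802 F [-0.3 -0.2 -0.5] t 3.2
shift [ 0.0003 -0.0009 -0.0004]
turn [-0.0018 -0.0014  0.0013]
```

arm_command(
  series="0 0 0 0 0 0 0.04;0 0 0 0 0 0 0.04;0 0 0 0 0 0 0.04;0 0 0 0 0 0 0.04;0 0 0 0 0 0 0.04;0 0 0 0 0 0 0.04",
)

```text
time: 3.8
tool_pos: [0.4627, -0.045, 0.0017]
ee_rot: [-1.57, -0.001, -1.291]
wrist_force: [-0.4, -0.3, -0.6]
width: 0.0466
```

arm_command(
  series="0 0 0 0 -0.02 0 0.04;0 0 0 0 -0.03 0 0.04;0 0 0 0 -0.03 0 0.04;0 0 0 0 -0.03 0 0.04;0 0 0 0 -0.02 0 0.04;0 0 0 0 0 0 0.04",
)

```text
time: 4.4
tool_pos: [0.4605, -0.0445, 0.1342]
ee_rot: [-1.575, 0.002, -1.291]
wrist_force: [0.2, -0.2, 0.0]
width: 0.0468
```

```bash
python3 - <<'E'
from bench import robot
from h import *
look(robot,"wrist","w4")
totool(robot,(.468,.227,.13),-1.29)
E
```

```text
green [ 218  200   76   79 2878] [255.5 236.8] [ 0.403  -0.0604  0.018 ]
green [339 206  47  45 993] [360.  226.2] [ 0.4469 -0.1675  0.018 ]
pos [ 0.4596 -0.0443  0.1325] rot [-1.5772  0.0031 -1.2913] w 0.0466 F [-0.2  0.6 -0.3] t 4.45
shift [-0.2585  0.0028  0.083 ]
turn [ 0.0064 -0.0013 -0.0031]
```

View pics/w4.png

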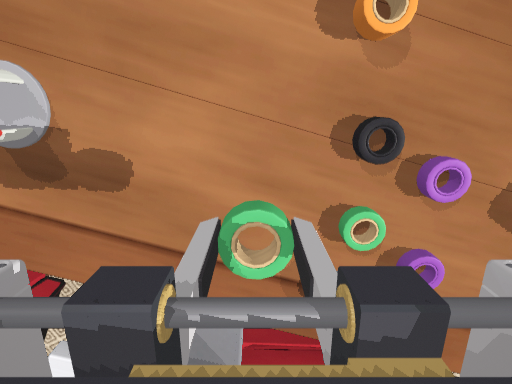

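The roll is held at (255,237), lying flat. I'll carry it above the tube.

arm_command(
  series="0.006 0 0 -0.04 0 0.0125 0.04;0 0 0 -0.04 0 0.0125 0.04;0 0 0 -0.04 0 0.0125 0.04;0 0 0 -0.04 0 0.0125 0.04;0 0 0 -0.04 0 0.0125 0.04;0 0 0 -0.03 0 0.01 0.04;0 0 0 0 0 0 0.04;0 0 0 0 0 0 0.04",
)

```text
time: 5.25
tool_pos: [0.459, 0.2025, 0.1162]
ee_rot: [-1.595, 0.004, -1.297]
wrist_force: [-0.1, -0.2, -0.8]
width: 0.0468
```

```bash
python3 - <<'E'
from bench import robot
from h import *
im,p=look(robot,"wrist","w5")
o=robot.get_obs()
print(cam(p,(255.5,236.8),o["tool_pos"][2]+.016))
totool(robot,(.468,.227,.13),-1.29)
E
```

```text
green [ 218  200   76   80 2884] [255.6 237. ] [0.407  0.1885 0.018 ]
[0.46186    0.20352576 0.13204585]
pos [0.4589 0.2022 0.116 ] rot [-1.5954  0.0045 -1.2976] w 0.0467 F [-0.5  0.9 -0.4] t 5.3
shift [-0.0215 -0.0142  0.0151]
turn [ 0.0245 -0.0075 -0.0046]
```

View pics/w5.png

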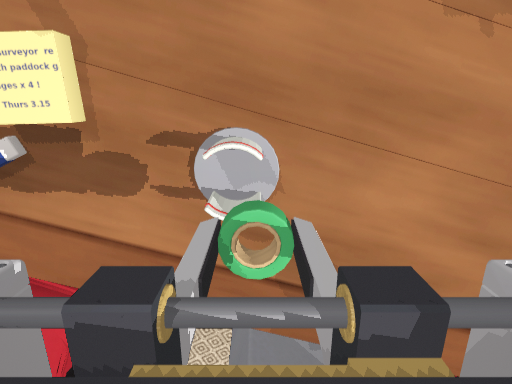

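The wrist view shows the shell arcs symmetric about the jaw axis, so the yaw is right. The foot disc is centred at about (237,168), which I'll use to check the tube's centre.

```bash
python3 - <<'E'
from bench import robot
from h import *
p=robot.camera_params("wrist"); im=cv2.imread("pics/w5.png")
for px in ((236.5,168),(205,158),(262,158)): print(cam(p,px,.006).round(4),cam(p,px,.056).round(4))
for yaw in(.28,):
  c=(.468,.227)
  for z,rr in((.006,.044),):
    q=np.array([proj(p,(c[0]+rr*np.cos(b),c[1]+rr*np.sin(b),z)) for b in np.linspace(0,6.28,40)]).astype(np.int32); cv2.polylines(im,[q],False,(255,0,0),1)
  for k in(0,np.pi):
    for z in (.006,.056):
      q=np.array([proj(p,(c[0]+.031*np.cos(b+k+yaw),c[1]+.031*np.sin(b+k+yaw),z)) for b in np.linspace(-.785,.785,20)]).astype(np.int32); cv2.polylines(im,[q],False,(255,0,255),1)
cv2.imwrite("pics/w5o.png",cv2.resize(im[100:290,160:340],None,fx=3,fy=3))
E
```

```text
[0.4703 0.2263 0.006 ] [0.4823 0.2259 0.056 ]
[0.4717 0.2594 0.006 ] [0.4835 0.2533 0.056 ]
[0.4872 0.2042 0.006 ] [0.4963 0.2076 0.056 ]
```

View pics/w5o.png

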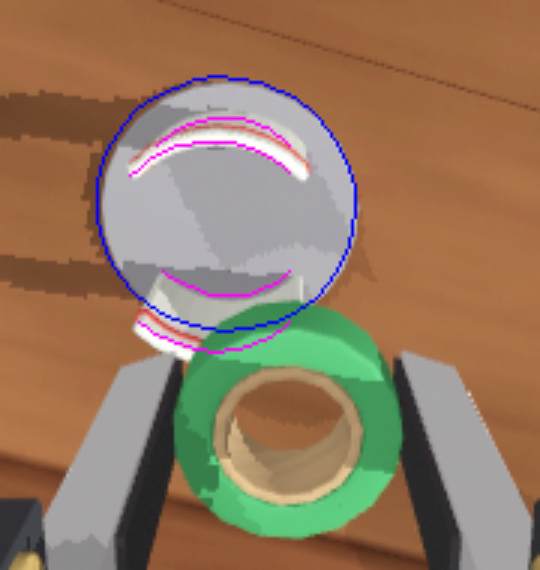

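arm_command(
  series="0.024 0.007 -0.005 -0.02 0 0.013 0.04;0 0 0 0 0 0 0.04;0 0 0 0 0 0 0.04",
)

```text
time: 5.6
tool_pos: [0.4655, 0.221, 0.1133]
ee_rot: [-1.575, -0.003, -1.31]
wrist_force: [-0.0, -0.8, -0.4]
width: 0.0465
```

```bash
python3 - <<'E'
from bench import robot
from h import *
totool(robot,(.4665,.2265,.009),-1.295)
E
```

```text
pos [0.4655 0.221  0.1133] rot [-1.5754 -0.003  -1.3097] w 0.0465 F [-0.  -0.8 -0.4] t 5.6
shift [-0.0053  0.1043  0.0029]
turn [ 0.0046 -0.0148  0.0029]
```

Lower it in stages, checking pose and force.

arm_command(
  series="0.004 -0.015 0.003 -0.005 0.01 0.003 0.04;0 0 0 0 0.02 0 0.04;0 0 0 0 0.01 0 0.04;0 0 0 0 0 0 0.04",
)

```text
time: 6.0
tool_pos: [0.4675, 0.2233, 0.0707]
ee_rot: [-1.572, -0.0, -1.298]
wrist_force: [0.1, 0.4, -1.0]
width: 0.0467
```

```bash
python3 - <<'E'
from bench import robot
from h import *
look(robot,"wrist","w6");look(robot,"scene","s6")
im=np.hstack([cv2.imread("pics/w6.png")[90:290,150:350],cv2.imread("pics/s6.png")[80:280,130:330]])
cv2.imwrite("pics/c6.png",cv2.resize(im,None,fx=2,fy=2))
totool(robot,(.4665,.2265,.009),-1.295)
E
```

```text
green [ 218  200   76   79 2883] [255.6 236.9] [0.439  0.2155 0.018 ]
green [201 129  13  16 121] [206.4 138.6] [0.4846 0.3182 0.018 ]
green [256 258  25  26 363] [267.6 272.3] [ 0.4394 -0.1834  0.018 ]
pos [0.4684 0.2238 0.0723] rot [-1.5692e+00 -3.0000e-04 -1.2975e+00] w 0.0467 F [-0.2 -0.1 -0.5] t 6.1
shift [-0.0032  0.0633 -0.0012]
turn [-0.0016 -0.0025  0.0003]
```

View pics/c6.png

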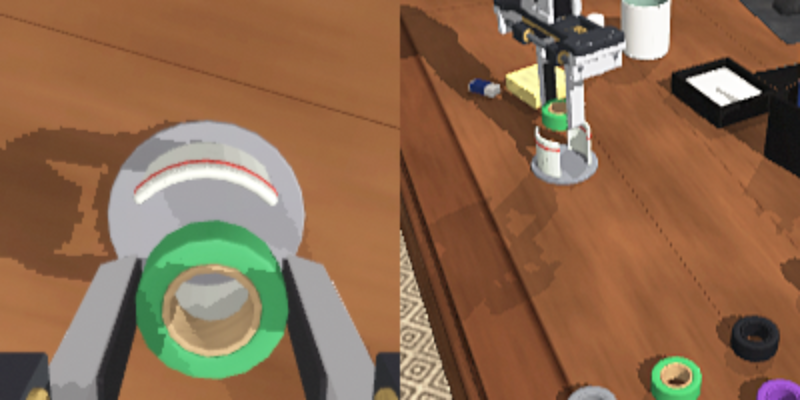

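The roll is over the tube and nearly centred, with about 3 mm left along the jaw. I'll lower on.

arm_command(
  series="-0.001 -0.002 0 -0.003 0.006 -0.001 0.04;0 0 0 0 0.012 0 0.04;0 0 0 0 0.012 0 0.04;0 0 0 0 0 0 0.04",
)

```text
time: 6.5
tool_pos: [0.468, 0.2271, 0.042]
ee_rot: [-1.566, 0.0, -1.295]
wrist_force: [0.2, 0.5, -0.6]
width: 0.0467
```

```bash
python3 - <<'E'
from bench import robot
from h import *
look(robot,"wrist","w7")
im=cv2.imread("pics/w7.png")[90:290,150:350]
cv2.imwrite("pics/c7.png",cv2.resize(im,None,fx=2,fy=2))
totool(robot,(.4665,.2265,.009),-1.295)
E
```

```text
green [ 218  200   76   79 2862] [255.5 236.6] [0.4528 0.2232 0.018 ]
pos [0.4685 0.2273 0.0428] rot [-1.5648e+00  2.0000e-04 -1.2952e+00] w 0.047 F [ 0.2  0.  -0.4] t 6.55
shift [ 0.0002  0.0338 -0.0023]
turn [-0.0059 -0.0002 -0.0002]
```

View pics/c7.png

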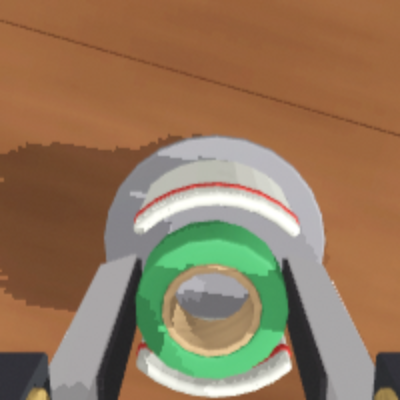

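The roll now sits between both shells with a gap on each side. I'll continue down.

arm_command(
  series="-0.006 0 0 0 0.012 -0.001 0.04;0 0 0 0 0.011 0 0.04;0 0 0 0 0.006 0 0.04;0 0 0 0 0 0 0.04",
)

```text
time: 6.95
tool_pos: [0.4677, 0.2272, 0.0114]
ee_rot: [-1.571, 0.0, -1.295]
wrist_force: [-0.2, 0.2, -0.4]
width: 0.047
```

```bash
python3 - <<'E'
from bench import robot
from h import *
totool(robot,(.4665,.2265,.009),-1.295)
E
```

```text
pos [0.4677 0.2272 0.0114] rot [-1.5709e+00  2.0000e-04 -1.2951e+00] w 0.047 F [-0.2  0.2 -0.4] t 6.95
shift [ 0.0003  0.0024 -0.0014]
turn [ 0.0001 -0.0001 -0.0002]
```

arm_command(
  series="0 0 0 0 0.002 0 0.04;0 0 0 0 0 0 0.04;0 0 0 0 0 0 0.065;0 0 0 0 0 0 0.065;0 0 0 0 0 0 0.065;0 0 0 0 0 0 0.065;0 0 0 0 -0.02 0 0.065;0 0 0 0 -0.03 0 0.065;0 0 0 0 -0.03 0 0.075;0 0 0 0 -0.03 0 0.075;0 0 0 0 0 0 0.08",
)

```text
time: 8.05
tool_pos: [0.4682, 0.2273, 0.1243]
ee_rot: [-1.569, 0.0, -1.295]
wrist_force: [0.5, 0.1, 0.1]
width: 0.0789
```

```bash
python3 - <<'E'
from bench import robot
from h import *
look(robot,"wrist","w8");look(robot,"scene","s8")
im=np.hstack([cv2.imread("pics/w8.png")[90:290,150:350],cv2.imread("pics/s8.png")[80:280,130:330]])
cv2.imwrite("pics/c8.png",cv2.resize(im,None,fx=2,fy=2))
totool(robot,(.443,-.172,.13),-1.295)
E
```

```text
green [ 233  167   47   48 1019] [255.5 189. ] [0.4672 0.2274 0.018 ]
green [207 150  13  16 100] [214.7 158.4] [0.4734 0.2154 0.018 ]
green [256 258  25  26 363] [267.6 272.3] [ 0.4394 -0.1834  0.018 ]
pos [0.4655 0.2263 0.1196] rot [-1.5776e+00 -2.0000e-04 -1.2951e+00] w 0.0802 F [0.5 0.7 0.1] t 8.15
shift [ 0.3772 -0.0095 -0.1302]
turn [ 0.0068 -0.0001  0.0002]
```

View pics/c8.png

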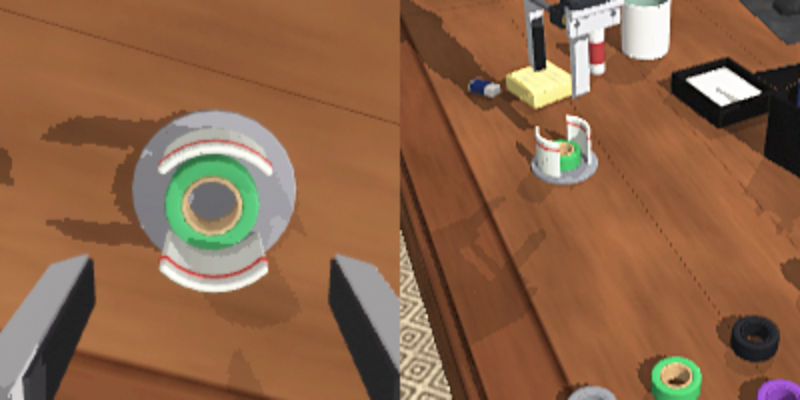

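The first roll lies flat in the tube, centred (crop about (211,200)). Now for the second.

arm_command(
  series="0.007 0 0 0.045 -0.003 -0.016 0.075;0 0 0 0.045 -0.003 -0.016 0.075;0 0 0 0.045 -0.003 -0.016 0.075;0 0 0 0.045 -0.003 -0.016 0.075;0 0 0 0.045 -0.002 -0.016 0.075;0 0 0 0.045 -0.002 -0.016 0.075;0 0 0 0.045 -0.002 -0.016 0.075;0 0 0 0.045 -0.002 -0.016 0.075;0 0 0 0 0 0 0.075;0 0 0 0 0 0 0.075",
)

```text
time: 9.15
tool_pos: [0.4289, -0.1657, 0.1179]
ee_rot: [-1.601, 0.016, -1.291]
wrist_force: [-0.3, -0.1, -0.1]
width: 0.0754
```

```bash
python3 - <<'E'
from bench import robot
from h import *
look(robot,"wrist","w9")
totool(robot,(.443,-.172,.06),-1.295)
E
```

```text
green [ 245  150   48   49 1081] [268.3 172.6] [ 0.446 -0.172  0.018]
pos [ 0.4289 -0.1655  0.1177] rot [-1.6016  0.0153 -1.29  ] w 0.075 F [-0.7 -0.6 -0.3] t 9.2
shift [0.0111 0.0572 0.0135]
turn [ 0.0309  0.0053 -0.0152]
```

View pics/w9.png

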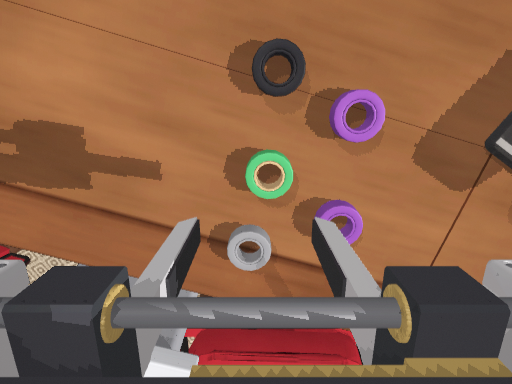

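The remaining green roll is at (268,173). The nearest look-alike, purple at (340,222), is clear of the right finger, which I'll narrow to 68 mm.

arm_command(
  series="0.031 0.005 -0.015 0.01 0 0.015 0.07;0 0 0 0 0.025 0 0.068;0 0 0 0 0.025 0 0.068;0 0 0 0 0 0 0.068;0 0 0 0 0 0 0.068",
)

```text
time: 9.7
tool_pos: [0.4466, -0.1622, 0.0631]
ee_rot: [-1.572, 0.005, -1.283]
wrist_force: [-0.8, -1.3, 0.5]
width: 0.068
```

```bash
python3 - <<'E'
from bench import robot
from h import *
look(robot,"wrist","w10")
totool(robot,(.445,-.1718,.002),-1.295)
E
```

```text
green [ 239  183   58   59 1586] [267.3 210.3] [ 0.4472 -0.1716  0.018 ]
pos [ 0.4464 -0.1621  0.063 ] rot [-1.5721  0.0054 -1.2833] w 0.0678 F [-0.4  1.2 -1.9] t 9.75
shift [ 0.0093  0.0609 -0.004 ]
turn [ 0.0013  0.0117 -0.0054]
```

View pics/w10.png

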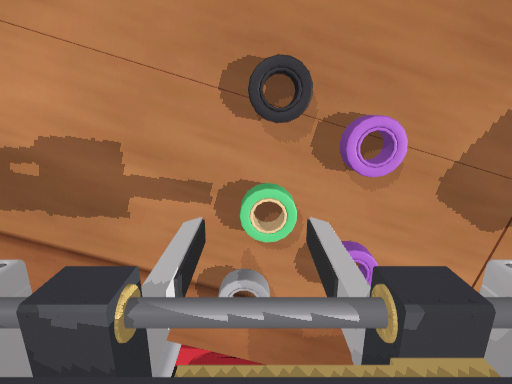

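arm_command(
  series="0.001 0.012 -0.005 0.009 0 -0.002 0.068;0 0 0 0 0.013 0 0.068;0 0 0 0 0.013 0 0.068;0 0 0 0 0 0 0.068",
)

```text
time: 10.15
tool_pos: [0.4494, -0.1722, 0.0383]
ee_rot: [-1.566, -0.004, -1.295]
wrist_force: [0.7, 0.2, -0.1]
width: 0.0682
```

```bash
python3 - <<'E'
from bench import robot
from h import *
look(robot,"wrist","w11")
totool(robot,(.446,-.1718,.002),-1.295)
E
```

```text
green [ 223  191   64   66 1980] [254.8 221.2] [ 0.4476 -0.172   0.018 ]
pos [ 0.4499 -0.1724  0.0391] rot [-1.5656 -0.0052 -1.2946] w 0.068 F [0.6 0.  0.2] t 10.2
shift [-0.0019  0.0371 -0.0037]
turn [-0.0052  0.0004  0.0052]
```

View pics/w11.png

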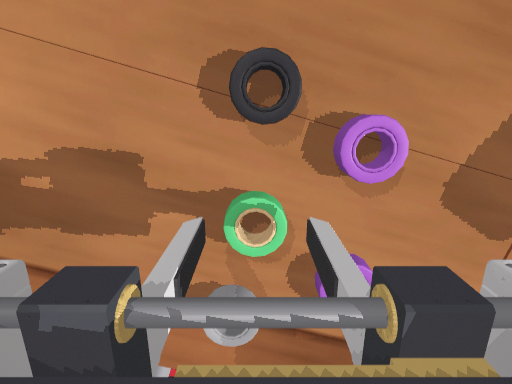

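Green is centred at (255,221). I'll go on down to grasp height.

arm_command(
  series="-0.005 0 0.005 -0.001 0.012 -0.003 0.068;0 0 0 0 0.012 0 0.068;0 0 0 0 0.008 0 0.068;0 0 0 0 0 0 0.068",
)

```text
time: 10.6
tool_pos: [0.4462, -0.1725, 0.0042]
ee_rot: [-1.571, 0.0, -1.295]
wrist_force: [0.3, -0.5, 0.0]
width: 0.068
```

```bash
python3 - <<'E'
from bench import robot
from h import *
totool(robot,(.4463,-.1718,.002),-1.295)
E
```

```text
pos [ 0.4462 -0.1725  0.0042] rot [-1.5713e+00  5.0000e-04 -1.2952e+00] w 0.068 F [ 0.3 -0.5  0. ] t 10.6
shift [-0.0007  0.0022  0.0003]
turn [ 0.0005 -0.0002 -0.0005]
```

arm_command(
  series="0 0 0 -0.001 0.002 0 0.068;0 0 0 0 0 0 0.04;0 0 0 0 0 0 0.04;0 0 0 0 0 0 0.04;0 0 0 0 0 0 0.04;0 0 0 0 0 0 0.04",
)

```text
time: 11.2
tool_pos: [0.4466, -0.1717, 0.0026]
ee_rot: [-1.57, -0.0, -1.295]
wrist_force: [0.6, 0.3, -0.9]
width: 0.0477
```

arm_command(
  series="0 0 0 0 -0.02 0 0.04;0 0 0 0 -0.03 0 0.04;0 0 0 0 -0.03 0 0.04;0 0 0 0 -0.03 0 0.04;0 0 0 0 -0.03 0 0.04;0 0 0 0 0 0 0.04",
)

```text
time: 11.8
tool_pos: [0.4451, -0.1709, 0.146]
ee_rot: [-1.573, 0.003, -1.295]
wrist_force: [0.6, -1.4, -0.6]
width: 0.0479
```

```bash
python3 - <<'E'
from bench import robot
from h import *
look(robot,"wrist","w12")
totool(robot,(.4675,.227,.14),-1.295)
E
```

```text
green [ 217  202   77   78 2865] [255.5 237.9] [ 0.381  -0.1883  0.018 ]
pos [ 0.4438 -0.1702  0.1435] rot [-1.5766  0.0057 -1.2952] w 0.0478 F [-0.5 -0.7 -1.4] t 11.85
shift [-0.3758  0.0049  0.131 ]
turn [ 0.0058 -0.0001 -0.0057]
```

View pics/w12.png

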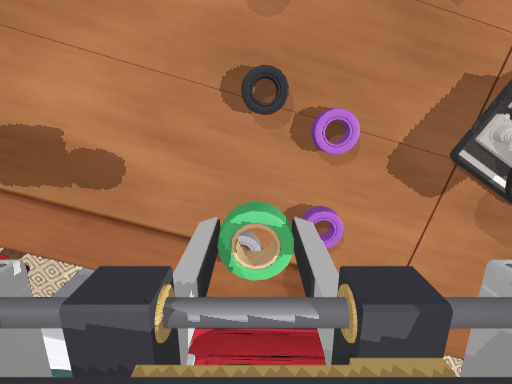

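The second roll is held level at (255,238). I'll carry it to the tube.

arm_command(
  series="0.006 0 -0.005 -0.045 0 0.016 0.04;0 0 0 -0.045 -0.002 0.016 0.04;0 0 0 -0.045 -0.002 0.016 0.04;0 0 0 -0.045 -0.002 0.016 0.04;0 0 0 -0.045 -0.002 0.016 0.04;0 0 0 -0.045 -0.002 0.016 0.04;0 0 0 -0.045 -0.002 0.016 0.04;0 0 0 -0.035 0 0.01 0.04;0 0 0 0 0 0 0.04;0 0 0 0 0 0 0.04",
)

```text
time: 12.85
tool_pos: [0.4575, 0.2109, 0.1331]
ee_rot: [-1.602, 0.005, -1.302]
wrist_force: [0.4, -0.1, -1.4]
width: 0.0478
```

```bash
python3 - <<'E'
from bench import robot
from h import *
totool(robot,(.4675,.227,.09),-1.295)
E
```

```text
pos [0.4575 0.2109 0.1331] rot [-1.6021  0.0052 -1.3015] w 0.0478 F [ 0.4 -0.1 -1.4] t 12.85
shift [-0.0127  0.0428  0.0152]
turn [ 0.0313 -0.0065 -0.0053]
```

arm_command(
  series="0.031 0.006 -0.005 -0.012 0.01 0.013 0.04;0 0 0 0 0.015 0 0.04;0 0 0 0 0.01 0 0.04;0 0 0 0 0 0 0.04",
)

```text
time: 13.25
tool_pos: [0.465, 0.2207, 0.092]
ee_rot: [-1.578, -0.003, -1.313]
wrist_force: [-0.5, 0.1, 0.0]
width: 0.0479
```

```bash
python3 - <<'E'
from bench import robot
from h import *
look(robot,"wrist","w13")
cv2.imwrite("pics/c13.png",cv2.resize(cv2.imread("pics/w13.png")[90:290,150:350],None,fx=2,fy=2))
totool(robot,(.4675,.227,.065),-1.295)
E
```

```text
green [ 218  169   76  112 3808] [253.7 225.1] [0.4376 0.2153 0.018 ]
pos [0.4654 0.2207 0.0927] rot [-1.5769 -0.0027 -1.3133] w 0.0477 F [ 0.6 -0.1 -0.8] t 13.3
shift [-0.0056  0.0277  0.0038]
turn [ 0.0061 -0.0183  0.0027]
```

View pics/c13.png

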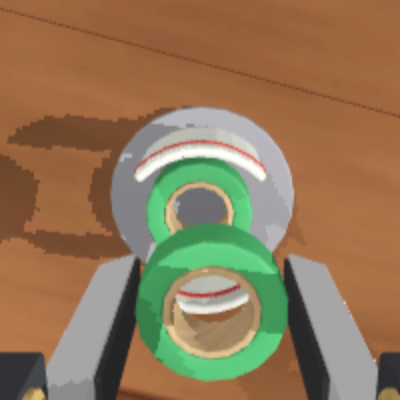

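The first roll still lies flat at the bottom (crop about (200,205)), with the held one above. I'll finish centring, then lower it.

arm_command(
  series="0.006 -0.018 0.003 -0.006 0.005 0.003 0.04;0 0 0 0 0 0 0.04;0 0 0 0 0.01 0 0.04;0 0 0 0 0 0 0.04",
)

```text
time: 13.7
tool_pos: [0.4683, 0.2267, 0.0783]
ee_rot: [-1.567, 0.001, -1.296]
wrist_force: [0.2, -1.0, -0.4]
width: 0.0481
```

```bash
python3 - <<'E'
from bench import robot
from h import *
totool(robot,(.4675,.227,.0285),-1.295)
E
```

```text
pos [0.4683 0.2267 0.0783] rot [-1.5672e+00  7.0000e-04 -1.2963e+00] w 0.0481 F [ 0.2 -1.  -0.4] t 13.7
shift [-0.0005  0.0498 -0.0009]
turn [-0.0036 -0.0013 -0.0007]
```

arm_command(
  series="-0.003 0 0 0 0.012 -0.001 0.04;0 0 0 0 0.012 0 0.04;0 0 0 0 0.012 0 0.04;0 0 0 0 0.008 0 0.04;0 0 0 0 0 0 0.04",
)

```text
time: 14.2
tool_pos: [0.4668, 0.2263, 0.0297]
ee_rot: [-1.572, 0.001, -1.296]
wrist_force: [-0.2, 0.1, -2.2]
width: 0.0476
```

```bash
python3 - <<'E'
from bench import robot
from h import *
look(robot,"wrist","w14")
cv2.imwrite("pics/c14.png",cv2.resize(cv2.imread("pics/w14.png")[90:290,150:350],None,fx=2,fy=2))
totool(robot,(.4675,.227,.0295),-1.295)
E
```

```text
green [ 218  197   76   83 3280] [255.2 233.3] [0.4593 0.2248 0.018 ]
pos [0.467  0.2264 0.0303] rot [-1.571e+00  6.000e-04 -1.296e+00] w 0.048 F [-0.8  0.5 -1.1] t 14.25
shift [-0.0004  0.0008  0.0006]
turn [ 0.0002 -0.001  -0.0006]
```

View pics/c14.png

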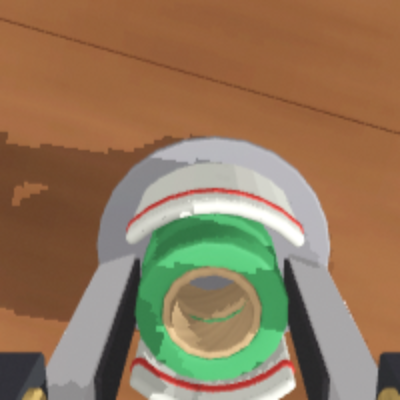

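The roll is inside the tube, about 2 mm above its seat on the lower one. I'll release and rise.

arm_command(
  series="0 0 0 0 0.001 0 0.04;0 0 0 0 0 0 0.065;0 0 0 0 0 0 0.065;0 0 0 0 0 0 0.065;0 0 0 0 0 0 0.065;0 0 0 0 -0.02 0 0.065;0 0 0 0 -0.03 0 0.065;0 0 0 0 -0.03 0 0.075;0 0 0 0 -0.03 0 0.08;0 0 0 0 -0.02 0 0.08;0 0 0 0 0 0 0.08;0 0 0 0 0 0 0.08",
)

```text
time: 15.45
tool_pos: [0.468, 0.2267, 0.1666]
ee_rot: [-1.566, 0.001, -1.296]
wrist_force: [0.5, -0.9, -1.0]
width: 0.0801
```

```bash
python3 - <<'E'
from bench import robot
from h import *
im,p=look(robot,"wrist","w15");look(robot,"scene","s15");look(robot,"top","t15")
a=np.hstack([cv2.imread("pics/w15.png")[90:290,150:350],cv2.resize(cv2.imread("pics/s15.png")[120:190,175:245],(200,200),interpolation=cv2.INTER_CUBIC)])
cv2.imwrite("pics/c15.png",cv2.resize(a,None,fx=2,fy=2))
totool(robot,(.4675,.227,.15),-1.295)
E
```

```text
green [ 234  160   44   50 1047] [255.3 182.4] [0.4639 0.2263 0.018 ]
green [201 143  20  23 185] [213.4 154.6] [0.4762 0.2337 0.018 ]
green [472  16  23  29 185] [482.2  31. ] [ 0.9133 -0.5302  0.018 ]
green [137 204  25  22 210] [149.4 215. ] [0.4654 0.2294 0.018 ]
pos [0.4674 0.2264 0.1653] rot [-1.5685e+00  7.0000e-04 -1.2960e+00] w 0.0801 F [0.3 0.3 0.5] t 15.6
shift [-0.0005  0.0153  0.0002]
turn [-0.0023 -0.001  -0.0007]
```

View pics/c15.png

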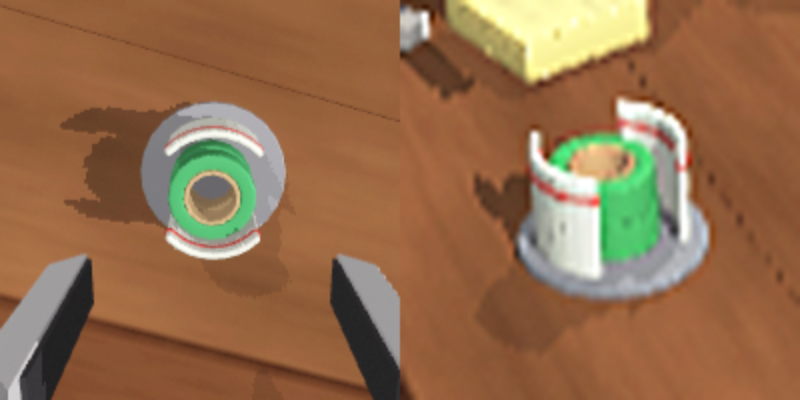

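Both rolls are stacked flat and in line, with the top at the red line. The gripper is clear of everything, so I'm handing in.

```bash
python3 - <<'E'
from bench import robot
print(robot.close_job())
E
```

```text
the job is handed in; nothing more can be done
None
```

I put both narrow green rolls into the slotted tube, lowering each one through the slots and releasing it about 2 mm or less above its seat. I handed the job in at about 15.6 s of the 58 s allowed.

- **Stack:** the last wrist and scene pictures show the two rolls flat, one on the other, in line with the tube's axis to within a few mm. The top of the stack looks level with the red line by eye; I didn't measure that height.
- **Arm:** the gripper was clear above the tube at z = 0.165 m. The wrist forces I read stayed under about 4 N.
- **Other rolls:** I didn't touch the orange roll or the black, grey and purple look-alikes. I didn't measure their positions again at the end.
- **Checks that disagreed:** the detector's tube centre differed from my own fit by up to about 13 mm. I used the fit, and the close wrist view agreed with it to about 2 mm. No other check failed.

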